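# Check a stool spindle's thread with the comb leaf

## Robot

A 6-joint arm with a two-finger parallel gripper is mounted at the origin on the work surface. World frame = base frame: x ahead of the robot, y to its left, z up, the work surface at z = 0. Lengths are in mm, angles in rad, forces in N, time in s.
With the tool pointing down it reaches from about 275 to 750 mm from the base axis. Payload 10.2 kg.
Tool frame: the origin (TCP) lies between the finger pads; the fingertips stand 17 mm ahead of it and the grasp point (between the pads) lies 2 mm behind it (tips_ahead is the distance from the TCP to the fingertips, in mm); z points along the fingers, y is the line along which they close (so a half turn about z gives the same grasp; the last joint's range is limited). The gripper opens to 85 mm and grips with 20 to 120 N. Pads are 22 mm wide; open, the fingers measure 114 mm over their backs; the gripper's body (76 mm by 85 mm) begins 54 mm behind the grasp point. The pads swing forward as they close: fully open they stand 13 mm farther back than shut.
Start: joints at [-1.504, 0.313, 1.498, -0, 1.331, -0.223], TCP at [150.011, -503.118, 248.294] pointing down, gripper open.
Joint ranges: [-2.94, 2.94], [-0.97, 2.17], [0.19, 2.56], [-1.23, 4.37], [0.02, 3.11], [-2.88, 2.88]. Speed limits (rad/s): [2.39, 2.39, 3.01, 3.14, 3.14, 3.14].

## Interface

Orientations are given as a unit quaternion [w, x, y, z].
In Python, from rig import sense, capture, finish_job, boxes_of, tips_ahead gives the robot as it stands.
- The arm moves only by the tool drive_tool, never from a script. Its argument "commands" is text: rows parted by semicolons, each of 7 numbers parted by spaces: the shift along the world's x, y, z in units of 0.1 m (1.0 is 0.1 m), then the turn, a rotation vector about the world's x, y, z in units of pi/4 rad (1.0 is pi/4 rad), then the opening in per cent of the stroke, from 0 (shut) to 100 (fully open). A call has 1 to 20 rows; each row shifts and turns the commanded pose from where the row before left it; what a row does not reach is not made up. A row lasts 1/12 s, in which the tool goes at most 41.7 mm and 7.16 degrees, less where a joint would pass 70% of its speed; a pose out of reach is approached as far as the arm can. A call with a number of a shift or a turn outside -1 to 1 is refused whole. A call with a gripper value outside its range is refused whole. The fingers move at their own pace and stop on an object; "force" is the grip in N (left out, the last holds). Time passes only in rows, so rows that do not move let the fingers close. It gives the time, the measured TCP pose, the force, the opening and the grip force at its end, in the units of the state.
- sense(): the state, without advancing time (a new reading comes with each control period).
- capture(name): name is "scene" or "top"; returns a dict with "pixels" (480x640x3 uint8, blue, green, red), "fov_y" (degrees; the focal length in pixels is half the picture's height over the tangent of half this angle, whatever the lens; pixels are square), "cx", "cy" (the principal point, pixels), "position" and "attitude" of the camera in the world. Camera axes: x right, y down, z forward; pixel columns grow to the right and rows downward; lengths in mm; the calibration is good to about 2 mm. A picture is of the moment at which its call begins. There is no depth.
- finish_job(): hands the job in; it is judged then, once.
Trained networks look in a picture, given as the dict that the camera call returned (one of the last four; its "shot" number tells which), for a name from the list of things; names that differ only in an ending like _2 or _b are one class to them, and where a whole thing is asked for, a point or a joint stands for the part that bears it (a point fixed in the world has none). Each returns a list of dicts, best first, with "confidence" (0 to 1); they miss things now and then, are a little off and sometimes report something else, mostly with a low value. They report only what shows in the picture. A call takes as long as a camera call. They do not tell look-alikes from the thing itself.
- boxes_of(picture, name): "position" ([column, row] in pixels, amid what is visible of it).
The state is a dict: "time_s": time; "joints": joint angles; "dq": joint speeds; "tau": joint torques, N m; "eef_pos": TCP position; "ee_rot": TCP orientation; "force": force on the tool from outside, world axes, zero at the start; "wrist_torque": the same for the moment, N m; "grip_width": opening from 0.0 (shut) to 1.0 (fully open); "grip_force": force on a finger pad.
Only numpy, scipy, OpenCV 4.12 (cv2) and the standard library are available. Lean on these libraries where they do the work, as an engineer would, in place of code of your own. Each camera call takes 0.05 s, during which the arm holds its last target. There are 200 camera calls.

## Task

We need a new nut for the lab stool, so check the pitch of its spindle, which is clamped in the V-blocks: take the coarse comb leaf (the one with the big teeth and the longer grip) from its stand, set it upright on top of the thread along the spindle, feel for the grooves with a light touch and press it gently home, with about 5 N, until it sits flat with all its teeth in the thread and does not bind sideways, and hold it still there for a moment. Then hang the leaf back in the same place of the stand and let go. Never force it onto the crests, and leave the fine leaf and everything else where it is.

Things in the scene. Friction and masses are not known exactly. Their poses are not given: they have to be found in the camera images.
- coarse_leaf: Coarse comb leaf (8 mm pitch), 4 mm steel, 80 g, hangs teeth down in either place of the stand; told from the fine leaf by its longer grip (38, not 20 mm) and five big teeth. Origin: middle of the root line (bottom edge between the teeth). x = thickness, y = along the teeth, z = up. Square-tipped teeth 3.4 mm wide, 3.4 mm long, down (-z) at y = 0, +-8, +-16. Blade y +-22, z 0 to 30 mm.
- coarse_grip (a point): Middle of the coarse leaf's pale wood grip, 27 mm above its origin: a block 12 mm thick (x), 38 mm long (y), 26 mm high (z 14 to 40 above the root line). Take it across its thickness. The leaf's ears, at 20 to 30 mm above the root line, reach out to y = +-36 mm. Leaf and thread are marred if the contact forces on all its teeth add up to over 25 N; home and centred, with about 5 N of push, they add up to under 15 N.
- coarse_end_a (a point): Point on the root line of the coarse leaf at its y = +18 mm (one end of the toothed edge).
- coarse_end_b (a point): Point on the root line of the coarse leaf at its y = -18 mm (the other end).
- fine_leaf: Fine comb leaf (4 mm pitch), to be left alone: like the coarse leaf but with ten small teeth and a 20 mm long grip; it hangs in the other place of the stand. Origin and axes as for the coarse leaf.
- stand: Fixed wooden stand, plank 64 x 196 x 10 mm, long along y; origin under its middle. Two places, y = +-46 mm, each with two forked posts 33 mm either side (52 mm free between). A leaf's ears hang in fork slots 6.5 mm wide, rounded lips, floor z = 42, tops z = 54 mm, outer ends closed (2.5 mm to spare). A leaf hanging home has its y along the stand's y and its origin at z = 22 mm.
- vblocks: Two fixed steel V-blocks with clamps that grip a steel lab stool spindle level; it cannot turn or slide. Origin: on the bench under the spindle's middle; y = along the spindle. Blocks and clamps lie 53 to 87 mm out along y on either side, up to z = 102 mm; a grey flange 84 mm across stands at y = +100 mm.
- thread_mid (a point): Middle of the thread on the spindle's axis, 50 mm above the bench; y along the spindle, z up. Square thread, pitch 8 mm, from y = -44 to 44, crests 16 mm (+-0.3), roots 12.3 mm from the axis, flat ridges 3.6 mm thick, grooves 4.4 mm wide. Where along y the ridges lie varies, unmeasured: feel or see it. Leaf's root line above the axis: 19.4 mm with teeth on crests, 16 mm (+-0.4) fully home.
- flange_nut: Bystander, leave it where it is: brass ring nut from the stool, 48 mm across, 22 mm high. Origin: centre of its underside.
- beaker: Bystander, leave it where it is: clear beaker, 68 mm across, 90 mm high. Origin: centre of its underside.
- petri_dish: Bystander, leave it where it is: clear lidded dish, 94 mm across, 16 mm high. Origin: centre of its underside.
- screwdriver: Bystander, leave it where it is: screwdriver lying on the bench. Origin: centre of its underside.
- syringe: Bystander, leave it where it is: small clear syringe without needle lying on the bench, 150 mm long. Origin: centre of its underside.
- reagent_bottle: Bystander, leave it where it is: amber bottle, 60 mm across, 140 mm high. Origin: centre of its underside.
- tip_box: Bystander, leave it where it is: blue lidded box, 89 x 129 x 63 mm. Origin: centre of its underside.
Mind the look-alikes: they are no part of the job. Leave any green look-alike of the coarse_leaf alone.

How it is judged (in metres and radians):
On the way:
1. the coarse leaf is pressed home on the thread, upright and flat, all five teeth in the grooves, and held still there with a light push for half a second (z of coarse_end_a in the frame of thread_mid between 0.014 and 0.0177 m and x of coarse_end_a in the frame of thread_mid between -0.004 and 0.004 m and z of coarse_end_b in the frame of thread_mid between 0.014 and 0.0177 m and x of coarse_end_b in the frame of thread_mid between -0.004 and 0.004 m and y of coarse_leaf in the frame of thread_mid between -0.025 and 0.025 m and angle between coarse_leaf's own z axis and vertical below 0.12 rad and contact force between coarse_leaf and vblocks between 1 and 15 N and linear speed of coarse_leaf below 0.01 m/s), for 0.5 s.
At the end, for the whole second after the job is handed in: The coarse leaf, after its check (both ends of its root line at most 17.7 mm above the spindle axis, within 4 mm of the crown, contact force 1 to 15 N, 0.5 s), hangs released, at rest and upright (0.1 rad) within 4 mm of where it hung at the start, along the stand within 0.12 rad (distance of coarse_leaf from where it was at the start of the episode below 0.004 m and angle between coarse_leaf's own z axis and vertical below 0.1 rad and angle between the y axis of coarse_leaf and the y axis of stand, either way round below 0.12 rad and linear speed of coarse_leaf below 0.01 m/s and contact force between the fingers and coarse_leaf below 0.05 N); the robot touches nothing.
It fails at once if the leaf (or anything held) is pushed on the spindle or its V-blocks with more than 25 N (all contacts added up) (contact force between any of coarse_leaf, the arm, the fingers and vblocks above 25 N).
It fails at once if the fine leaf is moved more than 6 mm (distance of fine_leaf from where it was at the start of the episode above 0.006 m).
It fails at once if a bystander is moved more than 15 mm (distance of any of flange_nut, beaker, petri_dish, screwdriver, syringe, reagent_bottle, tip_box from where it was at the start of the episode above 0.015 m).
It also fails if it takes over 72 s, if anything falls off the work surface, if the arm or the gripper's body presses on something with over 40 N, if the wrist force passes 120 N, or if a joint passes its speed limit or range.

## Working session

There is one attempt and no reset: what is moved stays moved. The work goes in short steps, Python scripts to look and compute and a tool call to move; the robot and the scene stay as the last step left them, time stands still between calls to the robot, and variables do not carry over. Pictures are saved under pics/ and viewed, at most 10 in all, crops included, and the job is handed in when it is done.

Besides the shell and the picture viewer there is one more tool, called after "Request:" as name(argument=value, ...) on one line, values as JSON. drive_tool: Moves the arm, as the interface text tells. Shifts and turns lie within -1 to 1; 1 stands for 0.1 m of shift or pi/4 rad of turn. Its arguments: {"type":"object","properties":{"commands":{"type":"string"},"force":{"type":"number"}},"required":["commands"]}

```bash
mkdir -p pics
cat > h.py <<'E'
import numpy as np,cv2
from rig import *
from scipy.spatial.transform import Rotation as R
def cam(p):
    f=p["pixels"].shape[0]/2/np.tan(np.radians(p["fov_y"])/2)
    a=np.array(p["attitude"],float)
    M=a if a.shape==(3,3) else R.from_quat([a[1],a[2],a[3],a[0]]).as_matrix()
    return f,M,np.array(p["position"],float)
def ray(p,px,z):
    f,M,c=cam(p); d=M@np.array([(px[0]-p["cx"])/f,(px[1]-p["cy"])/f,1])
    return c+d*(z-c[2])/d[2]
def proj(p,X):
    f,M,c=cam(p); q=M.T@(np.array(X)-c); return np.array([p["cx"]+f*q[0]/q[2],p["cy"]+f*q[1]/q[2]])
E
python3 - <<'E'
from h import *
for n in("scene","top"):
    p=capture(n); cv2.imwrite(f"pics/{n}0.png",p["pixels"]); print(n,p["fov_y"],p["cx"],p["cy"],p["position"],p["attitude"])
    for t,z in dict(coarse_leaf=35,coarse_grip=49,fine_leaf=35,stand=20,vblocks=50,thread_mid=50,flange_nut=11,beaker=45,petri_dish=8,screwdriver=10,syringe=8,reagent_bottle=70,tip_box=30).items():
        print(t,[(np.round(b["position"]).tolist(),round(b["confidence"],2),np.round(ray(p,b["position"],z)[:2]).tolist()) for b in boxes_of(p,t)[:3]])
E
```

```text
scene 57.395037927288136 319.71105338031293 240.39613880241814 [1115.18204552  146.44218755  918.25526722] [-0.19261997  0.62578686  0.72139061 -0.22557468]
coarse_leaf [([209.0, 296.0], 0.67, [700.0, -169.0]), ([213.0, 247.0], 0.66, [571.0, -196.0]), ([235.0, 211.0], 0.54, [455.0, -173.0])]
coarse_grip [([209.0, 295.0], 0.73, [705.0, -164.0]), ([214.0, 247.0], 0.64, [579.0, -189.0]), ([234.0, 215.0], 0.52, [477.0, -167.0])]
fine_leaf [([248.0, 246.0], 0.61, [557.0, -113.0])]
stand [([230.0, 254.0], 0.97, [575.0, -156.0])]
vblocks [([368.0, 238.0], 0.68, [501.0, 172.0]), ([309.0, 201.0], 0.49, [406.0, 12.0])]
thread_mid [([371.0, 238.0], 0.85, [499.0, 179.0])]
flange_nut [([299.0, 310.0], 0.62, [693.0, 34.0])]
beaker [([459.0, 218.0], 0.72, [404.0, 393.0])]
petri_dish [([309.0, 200.0], 0.56, [371.0, 7.0])]
screwdriver [([136.0, 314.0], 0.86, [754.0, -328.0]), ([481.0, 292.0], 0.41, [590.0, 444.0])]
syringe [([225.0, 179.0], 0.52, [327.0, -238.0]), ([251.0, 247.0], 0.31, [540.0, -114.0])]
reagent_bottle [([480.0, 290.0], 0.78, [621.0, 424.0])]
tip_box [([395.0, 342.0], 0.92, [748.0, 2
[... 453 characters left out ...]
2.0, 236.0], 0.61, [559.0, -139.0])]
vblocks [([281.0, 259.0], 0.88, [498.0, 169.0])]
thread_mid [([284.0, 259.0], 0.94, [499.0, 161.0])]
flange_nut [([337.0, 181.0], 0.76, [695.0, 39.0]), ([437.0, 228.0], 0.22, [581.0, -200.0]), ([486.0, 157.0], 0.21, [756.0, -324.0])]
beaker [([174.0, 290.0], 0.87, [427.0, 411.0])]
petri_dish [([347.0, 305.0], 0.55, [396.0, 16.0]), ([172.0, 206.0], 0.54, [630.0, 437.0])]
screwdriver [([486.0, 155.0], 0.58, [762.0, -323.0]), ([435.0, 227.0], 0.51, [583.0, -195.0])]
syringe [([462.0, 336.0], 0.84, [329.0, -250.0])]
reagent_bottle [([171.0, 206.0], 0.72, [616.0, 420.0])]
tip_box [([246.0, 154.0], 0.82, [755.0, 257.0]), ([485.0, 163.0], 0.74, [737.0, -313.0])]
```

Run:
```python
import cv2,numpy as np
a=cv2.imread("pics/scene0.png");b=cv2.imread("pics/top0.png")
A=cv2.resize(a[170:330,180:320],(700//2,400),interpolation=3)
B=cv2.resize(b[160:310,375:475],(400*100//150*1,400),interpolation=3)
cv2.imwrite("pics/c1.png",np.hstack([A,B]))
```

```text
(no output)
```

View pics/scene0.png

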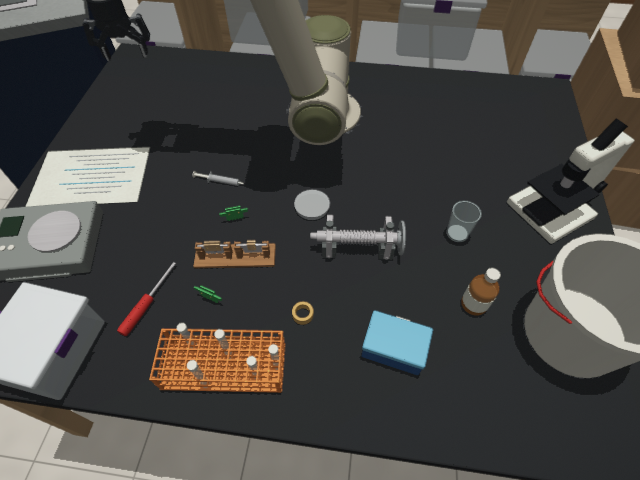

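View pics/c1.png

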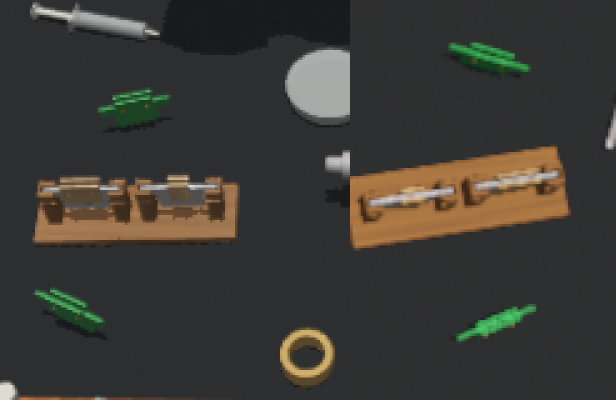

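View pics/top0.png

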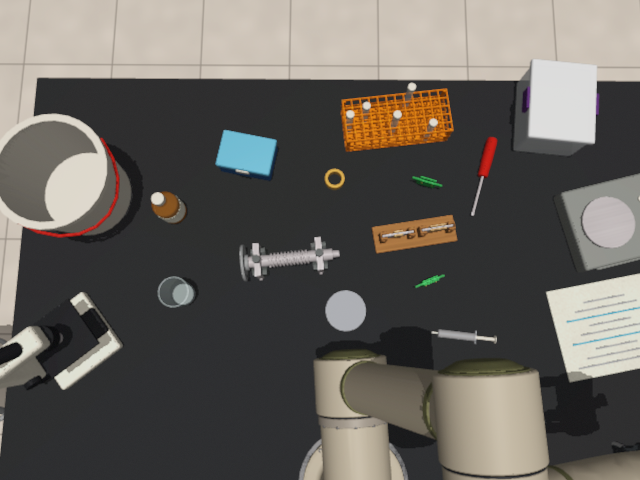

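Candidates in the scene picture:
- Left leaf in the stand (214,247): long grip, so this is the coarse one.
- Right leaf (248,246): short grip, the fine one.
- Green look-alikes at (235,213) and (208,294).

The crop confirms the left stand leaf. Next I fit the stand and spindle poses from both views.

```bash
cat > fit.py <<'E'
from h import *
from scipy.optimize import minimize
def hullscore(p,W,pts,K=8,pad=None):
    q=np.array([proj(p,x) for x in pts]); 
    h=cv2.convexHull(q.astype(np.float32))
    m=np.zeros((480*4,640*4),np.uint8); cv2.fillConvexPoly(m,np.round((h*4+1.5)*16).astype(np.int32),255,shift=4)
    m=cv2.resize(m,(640,480),interpolation=cv2.INTER_AREA)/255.
    return (m*W).sum()
def fit(ps,Ws,shape,x0):
    def f(v):
        c,s=np.cos(v[2]),np.sin(v[2]); M=np.array([[c,-s,0],[s,c,0],[0,0,1]])
        pts=shape@M.T+[v[0],v[1],0]
        return -sum(hullscore(p,W,pts) for p,W in zip(ps,Ws))
    S=np.array([x0]+[np.array(x0)+d for d in np.diag([6,6,.06])])
    r=minimize(f,x0,method="Nelder-Mead",options=dict(initial_simplex=S,xatol=.01,fatol=.01)); return np.round(r.x,3),-r.fun
E
python3 - <<'E'
from fit import *
S,T=capture("scene"),capture("top")
np.save("pics/s.npy",[S["pixels"],T["pixels"]])
def wood(p):
    h=cv2.cvtColor(p["pixels"],cv2.COLOR_BGR2HSV).astype(int); return np.where((h[...,0]>5)&(h[...,0]<25)&(h[...,1]>80)&(h[...,2]>50),1.,-1.)
def steel(p):
    h=cv2.cvtColor(p["pixels"],cv2.COLOR_BGR2HSV).astype(int); return np.clip((h[...,2]-70)/30.,-1,1)
box=np.array([[a,b,c] for a in(-32,32) for b in(-98,98) for c in(0,10)],float)
cyl=np.array([[16*np.cos(t),b,50+16*np.sin(t)] for b in(-40,40) for t in np.arange(0,6.3,.2)])
for nm,ps in(("both",[S,T]),("scene",[S]),("top",[T])):
    print(nm,"stand",fit(ps,[wood(p) for p in ps],box,[565,-145,.1]))
    print(nm,"spin",fit(ps,[steel(p) for p in ps],cyl,[500,165,.03]))
E
```

```text
both stand (array([ 5.67339e+02, -1.46986e+02,  1.55000e-01]), np.float64(3171.7215686274512))
both spin (array([4.98144e+02, 1.70472e+02, 1.22000e-01]), np.float64(812.9035294117647))
scene stand (array([ 5.66187e+02, -1.49289e+02,  1.58000e-01]), np.float64(1381.6745098039216))
scene spin (array([4.97054e+02, 1.65054e+02, 1.41000e-01]), np.float64(378.06405228758166))
top stand (array([ 5.67741e+02, -1.45313e+02,  1.61000e-01]), np.float64(1870.5098039215686))
top spin (array([4.98887e+02, 1.72705e+02, 1.25000e-01]), np.float64(452.8030065359477))
```

Run:
```python
import cv2,numpy as np
a,b=np.load("pics/s.npy")
A=cv2.resize(a[235:275,188:282],(800,340),interpolation=2)
B=cv2.resize(a[210:265,305:412],(500,257),interpolation=2)
C=cv2.resize(b[232:285,235:345],(300,145),interpolation=2)
o=np.zeros((600,800,3),np.uint8);o[:340]=A;o[342:342+257,:500]=B;o[342:487,500:]=C
cv2.imwrite("pics/c2.png",o)
```

```text
(no output)
```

View pics/c2.png

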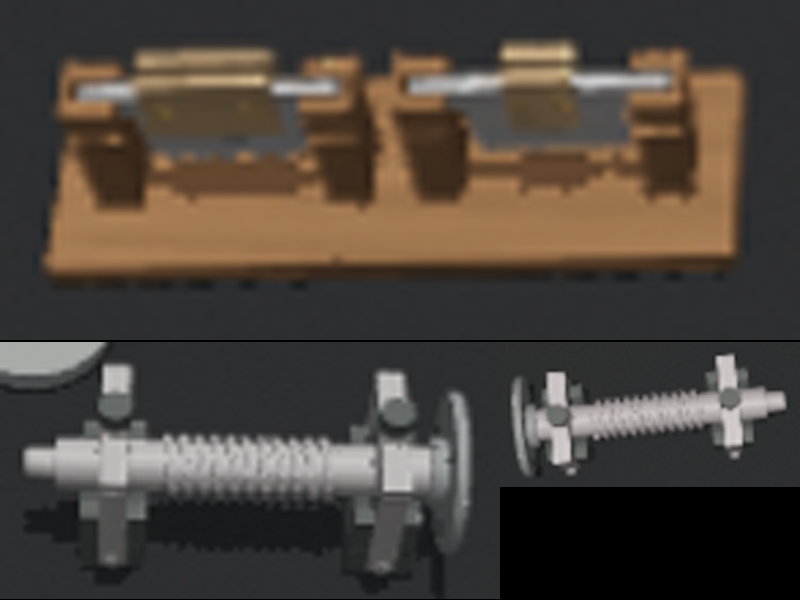

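The crops show the coarse leaf's grip top at about scene (212,243). The thread's middle is at about scene (358,236) and top (290,259).

Run:
```python
from h import *
S,T=capture("scene"),capture("top")
r=lambda p,q,z:np.round(ray(p,q,z),1)
print("grip top",r(S,(212,242.8),62))
print("ears",[r(S,(188+u/8.51-.5,235+v/8.51-.5),52) for u,v in((78,92),(340,86),(410,84),(672,80))])
print("thread S",[r(S,(305+u/4.673-.5,210+v/4.673-.5),60) for u,v in((163,115),(330,120))],"T",[r(T,(235+u/2.727-.5,232+v/2.727-.5),60) for u,v in((92,77),(206,67))])
print("clamps S",[r(S,(305+u/4.673-.5,210+v/4.673-.5),66) for u,v in((115,105),(397,110))])
print(proj(T,[574,-192.5,62]),proj(S,[574,-192.5,62]))
# wood yaw by top image edges: vblocks mask wide
from fit import *
def steel(p):
    h=cv2.cvtColor(p["pixels"],cv2.COLOR_BGR2HSV).astype(int); return np.clip((h[...,2]-70)/30.,-1,1)
for L in(30,):
    cyl=np.array([[16*np.cos(t),b,50+16*np.sin(t)] for b in(-L,L) for t in np.arange(0,6.3,.2)])
    for y0 in(160,165,170,175):
      for nm,ps in(("S",[S]),("T",[T]),("B",[S,T])):
        from scipy.optimize import minimize
        W=[steel(p) for p in ps]
        def f(v):
            c,s=np.cos(v[1]),np.sin(v[1]);M=np.array([[c,-s,0],[s,c,0],[0,0,1]])
            return -sum(hullscore(p,w,cyl@M.T+[v[0],y0,0]) for p,w in zip(ps,W))
        q=minimize(f,[498,.1],method="Nelder-Mead",options=dict(initial_simplex=[[496,.08],[501,.08],[497,.14]]));print(y0,nm,q.x.round(3))
```

```text
grip top [ 575.4 -192.4   62. ]
ears [array([ 581.2, -230.6,   52. ]), array([ 569. , -158.4,   52. ]), array([ 565.6, -139.1,   52. ]), array([554. , -66.6,  52. ])]
thread S [array([507. , 102.7,  60. ]), array([498.2, 187.7,  60. ])] T [array([495.5, 196.1,  60. ]), array([504.6, 101.2,  60. ])]
clamps S [array([508.4,  77.9,  66. ]), array([491.5, 220.8,  66. ])]
[438.85255488 226.72897477] [212.13826915 242.30802081]
160 S [4.97765e+02 1.42000e-01]
160 T [5.00584e+02 1.21000e-01]
160 B [4.9949e+02 1.2300e-01]
165 S [4.9703e+02 1.4200e-01]
165 T [4.99856e+02 1.07000e-01]
165 B [4.99223e+02 1.40000e-01]
170 S [4.96207e+02 1.63000e-01]
170 T [4.99275e+02 1.12000e-01]
170 B [4.98488e+02 1.42000e-01]
175 S [4.95211e+02 1.88000e-01]
175 T [4.98729e+02 1.08000e-01]
175 B [4.97813e+02 1.38000e-01]
```

Run:
```python
from fit import *
S,T=capture("scene"),capture("top")
def steel(p):
    h=cv2.cvtColor(p["pixels"],cv2.COLOR_BGR2HSV).astype(int); return np.clip((h[...,2]-70)/30.,-1,1)
# whole silhouette: thread + shaft between clamps
cyl=np.array([[16*np.cos(t),b,50+16*np.sin(t)] for b in(-48,48) for t in np.arange(0,6.3,.2)])
for nm,ps in(("S",[S]),("T",[T]),("B",[S,T])):
    W=[steel(p) for p in ps]
    def f(v):
        c,s=np.cos(v[1]),np.sin(v[1]);M=np.array([[c,-s,0],[s,c,0],[0,0,1]])
        return -sum(hullscore(p,w,cyl@M.T+[v[0],148,0]) for p,w in zip(ps,W))
    q=minimize(f,[498,.1],method="Nelder-Mead",options=dict(initial_simplex=[[497,.09],[503,.09],[500,.14]]));print(nm,q.x.round(3),q.fun)
s=sense(); print(s["eef_pos"],R.from_quat(np.roll(s["ee_rot"],-1)).as_matrix().round(4),s["grip_width"],s["force"],s["time_s"],tips_ahead)
```

```text
S [4.99195e+02 1.24000e-01] -441.5209150326797
T [5.01614e+02 1.04000e-01] -537.7414379084967
B [5.00559e+02 1.13000e-01] -959.7903267973857
[ 150.006351   -503.11566649  248.30663208] [[ 0.9583  0.2858  0.    ]
 [ 0.2858 -0.9583 -0.    ]
 [-0.      0.     -1.    ]] 0.9999709990871763 [ 1.30302173  0.63549256 -0.23944399] 1.7 17.0
```

Request:
drive_tool(commands="0.2125 0.155 -0.04 0 0 0.0918 50;0.2125 0.155 -0.04 0 0 0.0918 50;0.2125 0.155 -0.04 0 0 0.0918 50;0.2125 0.155 -0.04 0 0 0.0918 50;0.2125 0.155 -0.04 0 0 0.0918 50;0.2125 0.155 -0.04 0 0 0.0918 50;0.2125 0.155 -0.04 0 0 0.0918 50;0.2125 0.155 -0.04 0 0 0.0918 50;0.2125 0.155 -0.04 0 0 0.0918 50;0.2125 0.155 -0.04 0 0 0.0918 50;0.2125 0.155 -0.04 0 0 0.0918 50;0.2125 0.155 -0.04 0 0 0.0918 50;0.2125 0.155 -0.04 0 0 0.0918 50;0.2125 0.155 -0.04 0 0 0.0918 50;0.2125 0.155 -0.04 0 0 0.0918 50;0.2125 0.155 -0.04 0 0 0.0918 50;0.2125 0.155 -0.04 0 0 0.0918 50;0.2125 0.155 -0.04 0 0 0.0918 50;0.2125 0.155 -0.04 0 0 0.0918 50;0.2125 0.155 -0.04 0 0 0.0918 50", force=40)

```text
time_s: 3.37
eef_pos: [576.0, -192.2, 168.1]
ee_rot: [0.0, 0.647, 0.763, -0.0]
force: [-1.1, -0.9, 0.4]
grip_width: 0.5
grip_force: 0.0
```

Request:
drive_tool(commands="-0.01 -0.008 -0.2 0 0 0 42;0 0 -0.2 0 0 0 42;0 0 -0.2 0 0 0 42;0 0 -0.15 0 0 0 42;0 0 -0.15 0 0 0 42;0 0 -0.11 0 0 0 42;0 0 -0.1 0 0 0 42;0 0 -0.1 0 0 0 42;0 0 0 0 0 0 42;0 0 0 0 0 0 42")

```text
time_s: 4.2
eef_pos: [574.0, -193.9, 47.2]
ee_rot: [-0.0, 0.648, 0.762, -0.0]
force: [-0.0, -0.0, -0.0]
grip_width: 0.415
grip_force: 0.0
```

Run:
```python
from h import *
S,T=capture("scene"),capture("top")
a,b=S["pixels"],T["pixels"]
cv2.imwrite("pics/c3.png",np.hstack([cv2.resize(a[205:285,170:290],(480,320),interpolation=2),cv2.resize(b[200:260,380:440+20],(320,240),interpolation=2)[:0+320] if 0 else cv2.resize(b[190:270,390:470],(320,320),interpolation=2)]))
print(sense()["force"],sense()["eef_pos"])
```

```text
[-0.01447207  0.80819138  0.16900714] [ 574.40796021 -194.12391146   48.06637145]
```

View pics/c3.png

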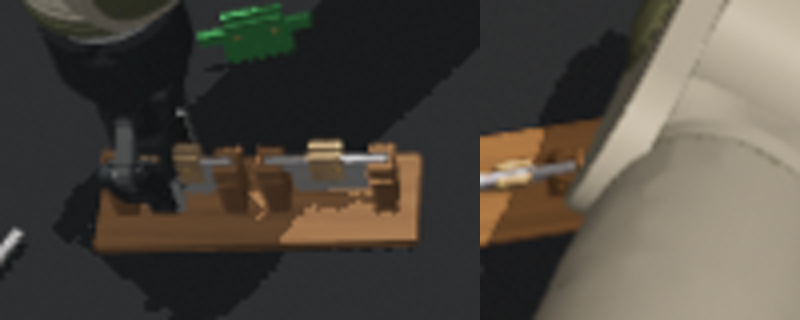

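The picture shows the fingers straddling the coarse grip with nothing touched, so I close them.

Request:
drive_tool(commands="0 0 0 0 0 0 0;0 0 0 0 0 0 0;0 0 0 0 0 0 0;0 0 0 0 0 0 0;0 0 0 0 0 0 0;0 0 0 0 0 0 0;0 0 0 0 0 0 0;0 0 0 0 0 0 0;0 0 0 0 0 0 0;0 0 0 0 0 0 0")

```text
time_s: 5.13
eef_pos: [575.0, -194.1, 48.2]
ee_rot: [0.001, 0.648, 0.762, 0.001]
force: [5.7, 1.1, 2.6]
grip_width: 0.134
grip_force: 43.5
```

Request:
drive_tool(commands="0 0 0.04 0 0 0 0;0 0 0.08 0 0 0 0;0 0 0.1 0 0 0 0;0 0 0.15 0 0 0 0;0 0 0.2 0 0 0 0;0 0 0.2 0 0 0 0;0 0 0.2 0 0 0 0;0 0 0.2 0 0 0 0;0 0 0 0 0 0 0;0 0 0 0 0 0 0;0 0 0 0 0 0 0")

```text
time_s: 6.05
eef_pos: [573.4, -193.7, 163.2]
ee_rot: [-0.001, 0.648, 0.762, -0.0]
force: [0.5, 0.1, -0.9]
grip_width: 0.131
grip_force: 43.0
```

Run:
```python
from h import *
P=[];F=[]
for i in range(6):
    S=capture("scene"); s=sense(); P.append(s["eef_pos"]);F.append(s["force"])
print(np.mean(P,0).round(2),np.std(P,0),np.mean(F,0).round(2),np.std(F,0).round(2))
a=S["pixels"]; q=proj(S,[575,-193,160]).astype(int)
cv2.imwrite("pics/c4.png",cv2.resize(a[q[1]-40:q[1]+60,q[0]-65:q[0]+65],(780,600),interpolation=2))
```

```text
[ 573.58 -193.75  163.19] [0.17819141 0.05836927 0.2994056 ] [-0.38  0.14 -0.53] [0.23 0.45 0.55]
```

View pics/c4.png

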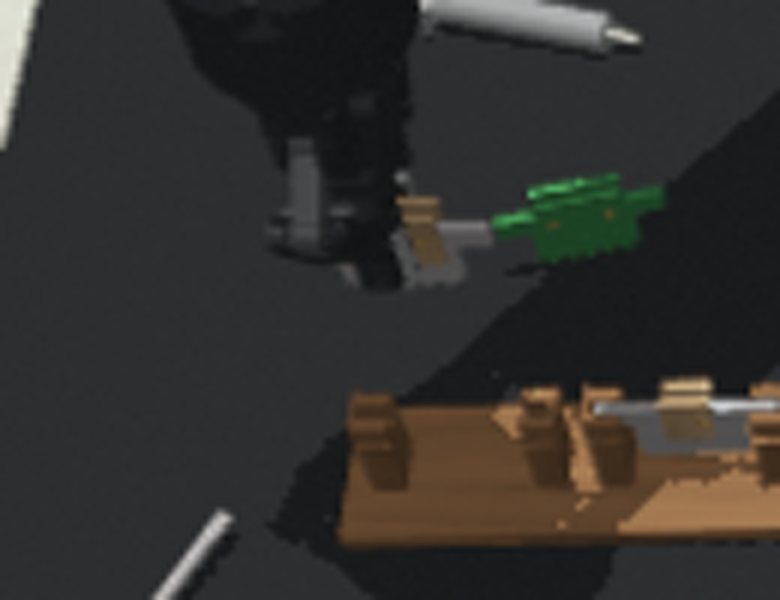

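Lifted cleanly with the fine leaf still in place. I move over the spindle.

Request:
drive_tool(commands="-0.0456 0.2136 0 0 0 -0.004 0;-0.0456 0.2136 0 0 0 -0.004 0;-0.0456 0.2136 0 0 0 -0.004 0;-0.0456 0.2136 0 0 0 -0.004 0;-0.0456 0.2136 0 0 0 -0.004 0;-0.0456 0.2136 0 0 0 -0.004 0;-0.0456 0.2136 0 0 0 -0.004 0;-0.0456 0.2136 0 0 0 -0.004 0;-0.0456 0.2136 0 0 0 -0.004 0;-0.0456 0.2136 0 0 0 -0.004 0;-0.0456 0.2136 0 0 0 -0.004 0;-0.0456 0.2136 0 0 0 -0.004 0;-0.0456 0.2136 0 0 0 -0.004 0;-0.0456 0.2136 0 0 0 -0.004 0;-0.0456 0.2136 0 0 0 -0.004 0;-0.0456 0.2136 0 0 0 -0.004 0;0 0 0 0 0 0 0;0 0 0 0 0 0 0;0 0 0 0 0 0 0")

```text
time_s: 7.93
eef_pos: [501.2, 147.4, 164.2]
ee_rot: [0.0, 0.667, 0.745, -0.0]
force: [0.2, -0.8, -0.9]
grip_width: 0.133
grip_force: 43.0
```

Request:
drive_tool(commands="0 0 -0.1 0 0 0 0;0 0 -0.15 0 0 0 0;0 0 -0.15 0 0 0 0;0 0 -0.1 0 0 0 0;0 0 -0.05 0 0 0 0;0 0 0 0 0 0 0;0 0 0 0 0 0 0;0 0 0 0 0 0 0;0 0 0 0 0 0 0")

```text
time_s: 8.68
eef_pos: [501.4, 147.9, 110.0]
ee_rot: [0.0, 0.667, 0.745, 0.0]
force: [0.1, -0.5, -0.5]
grip_width: 0.13
grip_force: 43.0
```

```bash
cat > st.py <<'E'
from h import *
P=[];F=[]
for i in range(6):
    capture("scene"); s=sense(); P.append(s["eef_pos"]);F.append(s["force"])
print(np.mean(P,0).round(2),np.mean(F,0).round(2),np.std(F,0).round(2),s["ee_rot"],s["wrist_torque"],s["time_s"])
E
python3 st.py
python3 - <<'E'
from h import *
S=capture("scene");T=capture("top");a=S["pixels"]
q=proj(S,[500,148,75]).astype(int);t=proj(T,[500,148,75]).astype(int);b=T["pixels"]
cv2.imwrite("pics/c5.png",np.hstack([cv2.resize(a[q[1]-32:q[1]+28,q[0]-45:q[0]+45],(480,320),interpolation=2),cv2.resize(b[t[1]-32:t[1]+32,t[0]-32:t[0]+32],(320,320),interpolation=2)]))
print(q,t)
E
```

```text
[501.2  147.88 109.65] [ 0.08 -0.06 -0.3 ] [0.17 0.28 0.35] [9.85142524e-05 6.66857235e-01 7.45185488e-01 7.94086992e-05] [ 0.02813155 -0.01006735  0.01099665] 8.9833
[358 230] [289 257]
```

View pics/c5.png

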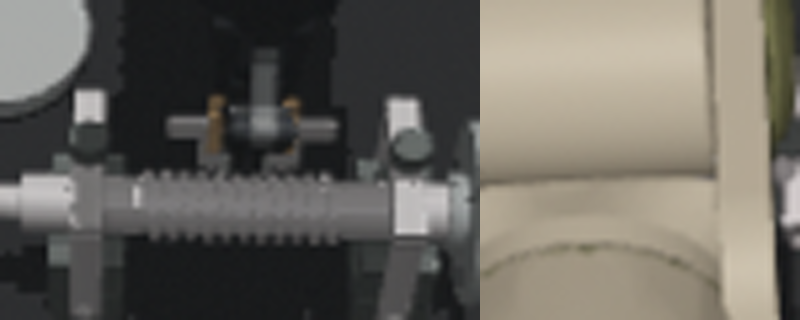

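The leaf is parallel to the spindle, clear of both clamps and about 15 mm above the crests. I descend gently.

Request:
drive_tool(commands="0 0 -0.05 0 0 0 0;0 0 -0.04 0 0 0 0;0 0 -0.02 0 0 0 0;0 0 -0.01 0 0 0 0;0 0 -0.005 0 0 0 0;0 0 0 0 0 0 0;0 0 0 0 0 0 0")

```text
time_s: 9.67
eef_pos: [501.1, 147.8, 96.8]
ee_rot: [0.0, 0.667, 0.745, 0.0]
force: [0.5, 0.2, -0.3]
grip_width: 0.133
grip_force: 43.0
```

Request:
drive_tool(commands="0 0 -0.005 0 0 0 0;0 0 -0.005 0 0 0 0;0 0 0 0 0 0 0")

```text
time_s: 9.92
eef_pos: [501.0, 147.8, 95.8]
ee_rot: [-0.0, 0.667, 0.745, -0.0]
force: [0.4, 0.5, -0.9]
grip_width: 0.131
grip_force: 43.0
```

Request:
drive_tool(commands="0 0 -0.005 0 0 0 0;0 0 0 0 0 0 0;0 0 0 0 0 0 0")

```text
time_s: 10.17
eef_pos: [501.1, 147.9, 95.4]
ee_rot: [0.0, 0.667, 0.745, 0.0]
force: [-1.0, -0.9, 1.6]
grip_width: 0.134
grip_force: 43.3
```

Request:
drive_tool(commands="0 0 -0.005 0 0 0 0;0 0 0 0 0 0 0;0 0 0 0 0 0 0")

```text
time_s: 10.42
eef_pos: [501.2, 147.9, 95.3]
ee_rot: [0.0, 0.667, 0.745, 0.0]
force: [-2.3, -0.7, 5.3]
grip_width: 0.133
grip_force: 44.0
```

Contact on the crests at 5 N. I ease off a little and slide along the spindle to feel for the grooves.

Request:
drive_tool(commands="0 0 0.002 0 0 0 0;0.0004 -0.004 0 0 0 0 0;0.0004 -0.004 0 0 0 0 0;0 0 0 0 0 0 0")

```text
time_s: 10.75
eef_pos: [501.4, 147.3, 95.3]
ee_rot: [0.0, 0.667, 0.745, 0.0]
force: [0.7, 2.3, 5.0]
grip_width: 0.135
grip_force: 43.8
```

Request:
drive_tool(commands="0.0004 -0.004 0 0 0 0 0;0.0004 -0.004 0 0 0 0 0;0 0 0 0 0 0 0")

```text
time_s: 11.0
eef_pos: [501.6, 146.5, 95.3]
ee_rot: [0.0, 0.667, 0.745, 0.001]
force: [0.7, 3.1, 5.0]
grip_width: 0.132
grip_force: 43.8
```

Request:
drive_tool(commands="0.0004 -0.004 0 0 0 0 0;0.0004 -0.004 0 0 0 0 0;0 0 0 0 0 0 0")

```text
time_s: 11.25
eef_pos: [501.7, 145.7, 95.3]
ee_rot: [0.0, 0.667, 0.745, 0.001]
force: [-0.0, 2.5, 4.9]
grip_width: 0.135
grip_force: 43.8
```

Request:
drive_tool(commands="0.0004 -0.004 0 0 0 0 0;0.0004 -0.004 0 0 0 0 0;0 0 0 0 0 0 0")

```text
time_s: 11.5
eef_pos: [501.8, 144.8, 95.3]
ee_rot: [0.0, 0.667, 0.745, 0.001]
force: [0.9, 2.4, 3.6]
grip_width: 0.131
grip_force: 43.8
```

Request:
drive_tool(commands="0.0004 -0.004 0 0 0 0 0;0.0004 -0.004 0 0 0 0 0;0 0 0 0 0 0 0")

```text
time_s: 11.75
eef_pos: [501.8, 143.9, 95.2]
ee_rot: [0.0, 0.667, 0.745, 0.0]
force: [0.4, 2.8, 4.7]
grip_width: 0.134
grip_force: 43.8
```

Request:
drive_tool(commands="0.0004 -0.004 0 0 0 0 0;0.0004 -0.004 0 0 0 0 0;0 0 0 0 0 0 0")

```text
time_s: 12.0
eef_pos: [501.7, 143.0, 95.1]
ee_rot: [0.0, 0.667, 0.745, 0.0]
force: [1.7, 1.2, 4.7]
grip_width: 0.129
grip_force: 43.7
```

Request:
drive_tool(commands="0.0004 -0.004 0 0 0 0 0;0.0004 -0.004 0 0 0 0 0;0 0 0 0 0 0 0")

```text
time_s: 12.25
eef_pos: [501.1, 141.9, 94.4]
ee_rot: [-0.0, 0.667, 0.745, -0.001]
force: [0.5, 0.2, -0.0]
grip_width: 0.135
grip_force: 43.1
```

Request:
drive_tool(commands="0.0004 -0.004 0 0 0 0 0;0.0004 -0.004 0 0 0 0 0;0 0 0 0 0 0 0")

```text
time_s: 12.5
eef_pos: [501.4, 141.4, 94.7]
ee_rot: [-0.0, 0.667, 0.745, -0.0]
force: [0.0, 0.7, -1.0]
grip_width: 0.137
grip_force: 43.0
```

Request:
drive_tool(commands="0.0004 -0.004 0 0 0 0 0;0.0004 -0.004 0 0 0 0 0;0 0 0 0 0 0 0")

```text
time_s: 12.75
eef_pos: [501.4, 141.0, 94.8]
ee_rot: [-0.001, 0.667, 0.745, 0.0]
force: [-0.5, 4.5, -2.8]
grip_width: 0.13
grip_force: 42.8
```

Request:
drive_tool(commands="0.0004 -0.004 0 0 0 0 0;0.0004 -0.004 0 0 0 0 0;0 0 0 0 0 0 0")

```text
time_s: 13.0
eef_pos: [501.5, 140.7, 94.8]
ee_rot: [-0.001, 0.667, 0.745, 0.0]
force: [-0.7, 7.8, -3.1]
grip_width: 0.132
grip_force: 42.8
```

The teeth dropped into the grooves at y≈142 and met the far flank at y≈141. I centre between them and press home.

Request:
drive_tool(commands="-0.0009 0.009 0 0 0 0 0;-0.0009 0.009 0 0 0 0 0;0 0 0 0 0 0 0;0 0 0 0 0 0 0;0 0 -0.005 0 0 0 0;0 0 -0.005 0 0 0 0;0 0 0 0 0 0 0")

```text
time_s: 13.58
eef_pos: [501.8, 141.6, 94.0]
ee_rot: [0.0, 0.667, 0.745, 0.0]
force: [0.1, 1.2, -0.8]
grip_width: 0.137
grip_force: 43.0
```

Request:
drive_tool(commands="0 0 -0.005 0 0 0 0;0 0 -0.005 0 0 0 0;0 0 0 0 0 0 0")

```text
time_s: 13.83
eef_pos: [501.6, 141.6, 92.9]
ee_rot: [-0.0, 0.667, 0.745, -0.0]
force: [0.4, 0.6, -0.3]
grip_width: 0.135
grip_force: 43.0
```

Request:
drive_tool(commands="0 0 -0.005 0 0 0 0;0 0 0 0 0 0 0;0 0 0 0 0 0 0")

```text
time_s: 14.08
eef_pos: [501.6, 141.6, 92.4]
ee_rot: [-0.0, 0.667, 0.745, -0.0]
force: [0.3, 1.1, 0.0]
grip_width: 0.131
grip_force: 43.0
```

Request:
drive_tool(commands="0 0 -0.004 0 0 0 0;0 0 0 0 0 0 0;0 0 0 0 0 0 0")

```text
time_s: 14.33
eef_pos: [501.7, 141.6, 92.1]
ee_rot: [0.0, 0.667, 0.745, 0.0]
force: [-0.2, 0.2, -0.7]
grip_width: 0.132
grip_force: 43.2
```

Request:
drive_tool(commands="0 0 -0.003 0 0 0 0;0 0 0 0 0 0 0;0 0 0 0 0 0 0")

```text
time_s: 14.58
eef_pos: [501.7, 141.6, 92.0]
ee_rot: [0.0, 0.667, 0.745, 0.0]
force: [-1.7, -0.2, 3.7]
grip_width: 0.135
grip_force: 43.7
```

Request:
drive_tool(commands="0 0 -0.001 0 0 0 0;0 0 0 0 0 0 0;0 0 0 0 0 0 0;0 0 0 0 0 0 0;0 0 0 0 0 0 0;0 0 0 0 0 0 0;0 0 0 0 0 0 0;0 0 0 0 0 0 0;0 0 0 0 0 0 0;0 0 0 0 0 0 0;0 0 0 0 0 0 0;0 0 0 0 0 0 0;0 0 0 0 0 0 0;0 0 0 0 0 0 0")

```text
time_s: 15.75
eef_pos: [501.7, 141.6, 92.0]
ee_rot: [0.0, 0.667, 0.745, 0.0]
force: [-2.4, -0.9, 5.8]
grip_width: 0.133
grip_force: 43.9
```

```bash
python3 st.py
python3 - <<'E'
from h import *
S=capture("scene");a=S["pixels"]
q=proj(S,[500,148,75]).astype(int)
cv2.imwrite("pics/c6.png",cv2.resize(a[q[1]-32:q[1]+28,q[0]-45:q[0]+45],(720,480),interpolation=2))
E
```

```text
[501.74 141.63  92.  ] [-1.81 -0.67  5.49] [0.25 0.29 0.41] [1.34889701e-04 6.66882716e-01 7.45162680e-01 7.27163296e-05] [-0.05562024  0.36610988  0.0069454 ] 16.05
```

View pics/c6.png

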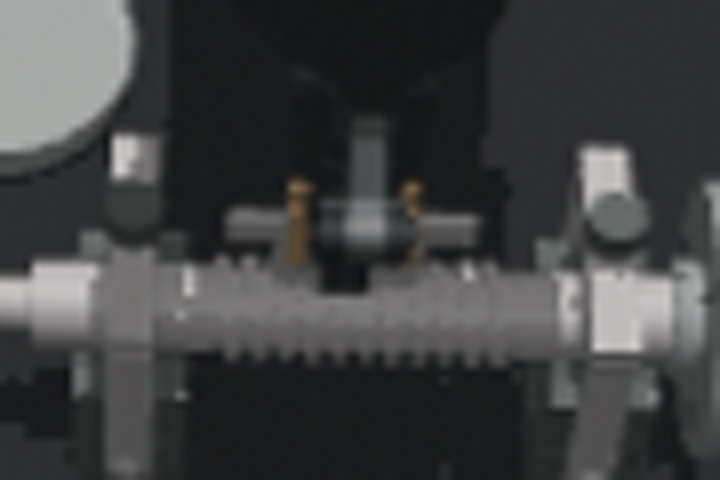

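The picture shows the leaf flat and home: it sank 3.3 mm, from 95.3 to 92.0, and held about 1.5 s at 5.5 N. From this view I cross-check its lateral offset from the crown.

Run:
```python
from h import *
S=capture("scene");a=S["pixels"]
u=np.array([-.112,.994,0])
q=proj(S,[500,148,75]).astype(int);o=np.array([q[0]-45,q[1]-32])
f=lambda X:((proj(S,X)-o+.5)*8).round(1)
M=np.array([501.3,141.6,50])
for d in(-4,0,4):
    print(d,[f(M+u*y+[d,0,16+25]) for y in(-29,29)])
for r0 in(498.3,501.3,504.3):
  for y in(-29,29):
    e=np.array([f([r0,M[1],50]+u*y+16*np.array([np.cos(t),0,np.sin(t)])) for t in np.arange(0,6.3,.1)]);print(r0,y,"thread rows",e[:,1].min(),e[:,1].max(),"col",e[:,0].mean().round())
c=a[o[1]:o[1]+60,o[0]:o[0]+90].max(2)
for col in(31,32,33,55,56,57): print(col,c[20:50,col].tolist())
```

```text
-4 [array([255.3, 218. ]), array([453.4, 222.4])]
0 [array([253.8, 228.8]), array([452.3, 233.3])]
4 [array([252.2, 239.8]), array([451.2, 244.2])]
498.3 -29 thread rows 248.8 353.7 col 249.0
498.3 29 thread rows 253.1 358.2 col 441.0
501.3 -29 thread rows 256.7 361.9 col 248.0
501.3 29 thread rows 261.0 366.3 col 440.0
504.3 -29 thread rows 264.7 370.0 col 247.0
504.3 29 thread rows 269.0 374.4 col 440.0
31 [27, 26, 27, 26, 29, 41, 97, 106, 83, 78, 40, 45, 107, 110, 113, 114, 115, 123, 124, 119, 100, 97, 91, 78, 49, 38, 26, 26, 26, 28]
32 [26, 28, 28, 27, 27, 36, 83, 106, 83, 78, 40, 32, 60, 82, 113, 116, 119, 123, 124, 118, 109, 97, 94, 85, 73, 39, 28, 27, 26, 27]
33 [28, 27, 28, 27, 28, 36, 78, 106, 82, 78, 40, 31, 60, 86, 111, 116, 120, 122, 124, 114, 106, 96, 86, 68, 49, 31, 28, 27, 28, 27]
55 [27, 27, 27, 27, 27, 28, 51, 114, 90, 81, 64, 28, 41, 83, 109, 114, 114, 118, 122, 121, 117, 98, 97, 93, 74, 60, 30, 42, 27, 27]
56 [28, 27, 27, 27, 28, 27, 48, 114, 89, 80, 65, 28, 34, 73, 103, 114, 117, 119, 121, 123, 113, 99, 94, 85, 58, 46, 27, 32, 28, 28]
57 [27, 27, 27, 27, 27, 27, 48, 113, 90, 80, 65, 30, 53, 96, 99, 113, 110, 112, 114, 122, 109, 100, 93, 79, 48, 30, 28, 27, 28, 27]
```

The rows match an offset of about 0 mm from the crown, so the check is done. I lift out and carry the leaf back.

Request:
drive_tool(commands="0 0 0.005 0 0 0 0;0 0 0.01 0 0 0 0;0 0 0.01 0 0 0 0;0 0 0.02 0 0 0 0;0 0 0.05 0 0 0 0;0 0 0.1 0 0 0 0;0 0 0.15 0 0 0 0;0 0 0.15 0 0 0 0;0 0 0.15 0 0 0 0;0 0 0.1 0 0 0 0;0 0 0 0 0 0 0;0 0 0 0 0 0 0")

```text
time_s: 17.15
eef_pos: [501.7, 141.6, 166.5]
ee_rot: [0.0, 0.667, 0.745, 0.0]
force: [-0.3, -0.9, -0.8]
grip_width: 0.132
grip_force: 43.0
```

Request:
drive_tool(commands="0.0455 -0.2097 0 0 0 0.004 0;0.0455 -0.2097 0 0 0 0.004 0;0.0455 -0.2097 0 0 0 0.004 0;0.0455 -0.2097 0 0 0 0.004 0;0.0455 -0.2097 0 0 0 0.004 0;0.0455 -0.2097 0 0 0 0.004 0;0.0455 -0.2097 0 0 0 0.004 0;0.0455 -0.2097 0 0 0 0.004 0;0.0455 -0.2097 0 0 0 0.004 0;0.0455 -0.2097 0 0 0 0.004 0;0.0455 -0.2097 0 0 0 0.004 0;0.0455 -0.2097 0 0 0 0.004 0;0.0455 -0.2097 0 0 0 0.004 0;0.0455 -0.2097 0 0 0 0.004 0;0.0455 -0.2097 0 0 0 0.004 0;0.0455 -0.2097 0 0 0 0.004 0;0 0 0 0 0 0 0;0 0 0 0 0 0 0;0 0 0 0 0 0 0;0 0 0 0 0 0 0")

```text
time_s: 18.82
eef_pos: [574.3, -192.9, 165.8]
ee_rot: [-0.0, 0.648, 0.762, -0.0]
force: [-0.4, 0.3, -0.5]
grip_width: 0.136
grip_force: 43.0
```

```bash
python3 st.py
```

```text
[ 574.45 -193.25  166.2 ] [ 0.11  0.11 -0.76] [0.22 0.26 0.11] [5.37058024e-05 6.47814981e-01 7.61797708e-01 8.18542039e-06] [-0.00135893  0.02552471  0.01889126] 19.1167
```

Request:
drive_tool(commands="0.008 -0.008 -0.1 0 0 0 0;0 0 -0.2 0 0 0 0;0 0 -0.2 0 0 0 0;0 0 -0.2 0 0 0 0;0 0 -0.15 0 0 0 0;0 0 -0.1 0 0 0 0;0 0 -0.05 0 0 0 0;0 0 0 0 0 0 0;0 0 0 0 0 0 0;0 0 0 0 0 0 0")

```text
time_s: 19.95
eef_pos: [575.7, -194.9, 67.2]
ee_rot: [0.001, 0.648, 0.762, 0.0]
force: [-0.1, -0.0, -1.5]
grip_width: 0.132
grip_force: 43.0
```

Request:
drive_tool(commands="0 0 -0.02 0 0 0 0;0 0 -0.02 0 0 0 0;0 0 -0.02 0 0 0 0;0 0 -0.02 0 0 0 0;0 0 0 0 0 0 0;0 0 0 0 0 0 0")

```text
time_s: 20.45
eef_pos: [575.2, -194.6, 58.1]
ee_rot: [-0.0, 0.648, 0.762, -0.0]
force: [-0.1, -0.0, -1.1]
grip_width: 0.131
grip_force: 43.0
```

Request:
drive_tool(commands="0 0 -0.02 0 0 0 0;0 0 -0.02 0 0 0 0;0 0 -0.02 0 0 0 0;0 0 0 0 0 0 0")

```text
time_s: 20.78
eef_pos: [575.2, -194.6, 51.7]
ee_rot: [-0.0, 0.648, 0.762, -0.0]
force: [0.1, -0.3, -0.4]
grip_width: 0.136
grip_force: 43.0
```

It slid into the slots without force. I go the last few millimetres.

Request:
drive_tool(commands="0 0.005 -0.01 0 0 0 0;0 0 -0.01 0 0 0 0;0 0 -0.01 0 0 0 0;0 0 0 0 0 0 0;0 0 0 0 0 0 0")

```text
time_s: 21.2
eef_pos: [575.2, -194.2, 49.2]
ee_rot: [-0.0, 0.648, 0.762, -0.0]
force: [-0.2, -0.3, -0.3]
grip_width: 0.138
grip_force: 43.0
```

Request:
drive_tool(commands="0 0 -0.005 0 0 0 0;0 0 0 0 0 0 0;0 0 0 0 0 0 0")

```text
time_s: 21.45
eef_pos: [575.3, -194.2, 48.7]
ee_rot: [0.0, 0.648, 0.762, -0.0]
force: [0.9, 0.3, -0.1]
grip_width: 0.135
grip_force: 43.0
```

Request:
drive_tool(commands="0 0 -0.005 0 0 0 0;0 0 0 0 0 0 0;0 0 0 0 0 0 0")

```text
time_s: 21.7
eef_pos: [575.3, -194.2, 48.2]
ee_rot: [-0.0, 0.648, 0.762, -0.0]
force: [0.3, 0.1, -0.7]
grip_width: 0.136
grip_force: 43.0
```

Request:
drive_tool(commands="0 0 -0.003 0 0 0 0;0 0 0 0 0 0 0;0 0 0 0 0 0 0")

```text
time_s: 21.95
eef_pos: [575.3, -194.2, 48.1]
ee_rot: [0.0, 0.648, 0.762, 0.0]
force: [-1.4, 0.2, 2.7]
grip_width: 0.13
grip_force: 43.5
```

Seated, with the floor felt at TCP z 48.1. I release partway, then retreat.

Request:
drive_tool(commands="0 0 0.002 0 0 0 16;0 0 0 0 0 0 20;0 0 0 0 0 0 25;0 0 0 0 0 0 32;0 0 0 0 0 0 42;0 0 0 0 0 0 42;0 0 0 0 0 0 42;0 0 0 0 0 0 42")

```text
time_s: 22.62
eef_pos: [575.2, -194.2, 48.1]
ee_rot: [-0.0, 0.648, 0.762, -0.0]
force: [-0.0, -0.5, -1.0]
grip_width: 0.422
grip_force: 0.0
```

Request:
drive_tool(commands="0 0 0.04 0 0 0 42;0 0 0.08 0 0 0 42;0 0 0.15 0 0 0 42;0 0 0.2 0 0 0 42;0 0 0.2 0 0 0 42;0 0 0.3 0 0 0 42;-0.2 -0.3 0.3 0 0 0 42;-0.3 -0.3 0 0 0 0 42;-0.3 -0.3 0 0 0 0 42;-0.3 -0.3 0 0 0 0 42;-0.3 -0.3 0 0 0 0 42;-0.3 -0.3 0 0 0 0 42;0 0 0 0 0 0 42;0 0 0 0 0 0 42;0 0 0 0 0 0 42")

```text
time_s: 23.87
eef_pos: [410.4, -368.0, 172.3]
ee_rot: [0.0, 0.648, 0.762, 0.0]
force: [0.9, -0.7, -0.2]
grip_width: 0.417
grip_force: 0.0
```

Run:
```python
from h import *
S=capture("scene");a=S["pixels"];a0=np.load("pics/s.npy")[0]
cv2.imwrite("pics/c7.png",np.vstack([cv2.resize(x[235:275,188:282],(700,298),interpolation=2) for x in(a0,a)]))
```

```text
(no output)
```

View pics/c7.png

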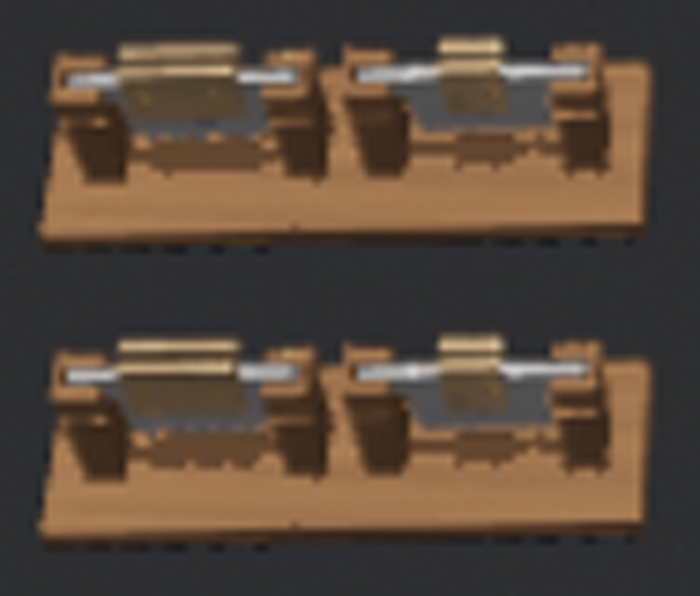

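The leaf hangs back in its place. I check for tilt numerically before handing in.

Run:
```python
from h import *
S=capture("scene");a=S["pixels"];a0=np.load("pics/s.npy")[0]
for c in(208,213,217,225,246,252):
    print(c);print(a0[238:262,c].max(1).tolist());print(a[238:262,c].max(1).tolist())
M=np.array([575.,-193,0])
for d,n in(([0,0,62],"top c"),([-6,0,62],"top back"),([6,0,62],"top front"),([2,0,22],"root"),([2,0,18.6],"tip")): print(n,proj(S,M+d).round(2))
```

```text
208
[49, 47, 63, 132, 153, 98, 164, 110, 82, 85, 91, 86, 85, 78, 81, 96, 119, 100, 102, 124, 164, 166, 168, 166]
[47, 48, 98, 200, 91, 112, 188, 75, 82, 84, 85, 87, 93, 80, 88, 99, 119, 100, 102, 124, 164, 166, 168, 166]
213
[48, 48, 75, 161, 141, 109, 192, 95, 82, 82, 85, 86, 85, 79, 82, 95, 99, 100, 100, 107, 159, 164, 165, 165]
[47, 48, 90, 187, 81, 128, 190, 72, 80, 84, 85, 85, 82, 82, 98, 97, 99, 101, 109, 154, 158, 164, 166, 165]
217
[48, 47, 75, 161, 130, 114, 202, 94, 81, 88, 88, 86, 84, 77, 89, 135, 100, 101, 100, 105, 159, 164, 165, 166]
[48, 48, 99, 193, 82, 133, 197, 82, 80, 88, 86, 87, 82, 81, 86, 95, 100, 100, 100, 105, 159, 164, 165, 165]
225
[48, 48, 48, 65, 136, 145, 139, 186, 123, 156, 89, 66, 75, 119, 73, 84, 101, 87, 124, 159, 154, 162, 164, 165]
[48, 48, 49, 65, 136, 148, 165, 164, 123, 156, 90, 66, 76, 119, 74, 81, 75, 90, 137, 160, 154, 162, 164, 165]
246
[49, 48, 50, 76, 57, 113, 195, 121, 82, 81, 81, 81, 80, 83, 108, 154, 100, 110, 162, 158, 155, 155, 161, 165]
[47, 48, 50, 76, 57, 111, 190, 122, 81, 81, 82, 81, 80, 82, 108, 154, 100, 110, 162, 158, 155, 156, 160, 165]
252
[48, 61, 139, 201, 111, 183, 164, 93, 93, 92, 91, 89, 79, 86, 116, 91, 100, 99, 105, 158, 155, 157, 160, 163]
[48, 61, 139, 201, 111, 183, 164, 92, 92, 91, 91, 89, 79, 86, 115, 90, 100, 99, 105, 158, 155, 157, 160, 163]
top c [211.81 242.63]
top back [212.52 240.56]
top front [211.1  244.71]
root [214.99 252.53]
tip [215.27 253.29]
```

The grip top moved only about 1 mm (tilt under 0.05 rad) and the fine leaf hasn't moved. I hand in.

```bash
python3 -c "
from rig import *
print(finish_job())"
```

```text
the job is handed in; nothing more can be done
None
```

The coarse leaf was pressed home in the spindle thread with about 5.5 N and held there for over a second, so the thread matches its 8 mm pitch; the leaf hangs back in its own place, released, and the job is handed in.

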